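# Shut the air fryer and start it

## Task

The air fryer's basket of potato wedges has been left pulled out. Push it fully home with your fingertips on the end of its handle, without gripping the handle, slamming the basket or shoving the fryer along the counter; then press the green start button on the fryer's top, let it spring back, and move clear. Leave the white button and everything else on the counter alone.

Things in the scene. Friction and masses are not known exactly. Their poses are not given: they have to be found in the camera images.
- fryer: White air fryer, 260 wide (y +-130), 280 deep (x +-140), 310 high, about 4.6 kg, loose on rubber feet. Origin on the counter under its middle, z up; its -x axis points out of its front, the way the basket comes out. Above the basket its front edge is a sloped control panel, rising from 243 mm high at x = -140 to 290 mm at x = -20 (21 degrees from level).
- basket (a joint): How far the basket is pulled out, m: 0 fully home against a stop, at most 0.16. It slides level along the fryer's x axis (to +x to close), stays where it is left and resists with 2.5 N of friction plus 6 N per m/s. Black pan of golden wedges behind a white front panel 244 wide, from 30 to 182 mm above the counter.
- handle_end (a point): Centre of the flat steel end cap of the basket's handle, the face to push on: 36 wide, 40 high, centre 115 mm above the counter, facing the fryer's -x. It moves with the basket; with the basket home it is 245 mm from the fryer's origin along -x, at y = 0. The handle sticks out 86 mm from the basket's front panel.
- handle_left: Left half (the fryer's +y side) of the handle's dark plastic grip: 70 long, 15 thick, 34 high. Origin at its centre, axes those of the fryer.
- handle_right: Right half (the fryer's -y side) of the grip, the same size; the two make a 30 mm thick grip. Pressing on both sides at once counts as gripping the handle.
- start_button (a joint): How far the green start button is pressed, m: 0 up, 0.006 fully down. A spring holds it up: 1.5 N starts it, 5 N takes it fully down. It counts as pressed beyond 0.0045.
- start_button_top (a point): Centre of the top face of the green start button (28 mm across, 10 mm above its steel ring, about 280 mm above the counter), on the panel at the fryer's y = +66. It is pressed square to the panel, 21 degrees off vertical; a push straight down also works.
- stop_button (a joint): How far the white button is pressed, m: 0 up, 0.006 fully down. To be left alone.
- stop_button_top (a point): Centre of the top face of the white button, like the green one but at the fryer's y = -66. A fixed grey dial, 42 mm across and 14 mm high, sits midway between the two.
- ramekin: White ramekin, 84 across, 45 high, loose, beside the fryer's front corner on its +y side. Origin under its middle.
- pepper_mill: Dark wooden pepper mill, 52 across, 128 high, loose, near the handle on the fryer's +y side. Origin under its middle.
- plate: White plate, 230 across, 22 high, loose, to the robot's left. Origin under its middle.
- oil_bottle: Amber oil bottle, 58 across, 200 high, loose. Origin under its middle.
- mug: Blue mug, 82 across, 95 high, loose, handle at its +y. Origin under its middle.
- tongs: Steel tongs lying flat, about 280 long along their x, 50 wide, 14 high, loose. Origin under their middle.

How it is judged (in metres and radians):
On the way, in this order (a step that is already met when the one before it is completed fails the run):
1. the basket is pushed fully home (value of joint basket below 0.004 m), for 0.2 s.
2. the start button is pressed with the basket home (value of joint basket below 0.004 m and value of joint start_button above 0.0045 m), for 0.04 s.
At the end, for the whole second after the job is handed in: The basket is within 4 mm of fully home, both buttons are up (less than 1.5 mm down), the fryer stands level and at rest within 30 mm of where it was, and the ramekin, pepper mill, plate, oil bottle, mug and tongs are within 20 mm of where they were (value of joint basket below 0.004 m and value of joint each of start_button, stop_button below 0.0015 m and distance of fryer from where it was at the start of the episode below 0.03 m and angle between fryer's own z axis and vertical below 0.03 rad and linear speed of fryer below 0.01 m/s and distance of each of ramekin, pepper_mill, plate, oil_bottle, mug, tongs from where it was at the start of the episode below 0.02 m); the robot touches nothing.
It fails at once if the handle is gripped (more than 2 N of finger force on both sides of its grip at once) (contact force between the fingers and handle_left above 2 N and contact force between the fingers and handle_right above 2 N).
It fails at once if the basket is slammed (faster than 0.5 m/s) (velocity of joint basket below -0.5 m/s).
It fails at once if the fryer is shoved more than 30 mm, tipped or lifted (distance of fryer from where it was at the start of the episode above 0.03 m or angle between fryer's own z axis and vertical above 0.08 rad).
It fails at once if the white button is pressed, or the start button while the basket is still out (value of joint stop_button above 0.003 m or (value of joint start_button above 0.003 m and value of joint basket above 0.01 m)).
It fails at once if something else on the counter is moved more than 20 mm, lifted or knocked over (distance of any of ramekin, pepper_mill, plate, oil_bottle, mug, tongs from where it was at the start of the episode above 0.02 m or angle between any of ramekin, pepper_mill, plate, oil_bottle, mug, tongs's own z axis and vertical above 0.35 rad).
It also fails if it takes over 48 s, if anything falls off the work surface, if the arm or the gripper's body presses on something with over 40 N, if the wrist force passes 120 N, or if a joint passes its speed limit or range.

## Robot

A 7-joint arm with a two-finger parallel gripper is mounted at the origin on the work surface. World frame = base frame: x ahead of the robot, y to its left, z up, the work surface at z = 0. Lengths are in mm, angles in rad, forces in N, time in s.
With the tool pointing down it reaches from about 425 to 1025 mm from the base axis. Payload 9.4 kg.
Tool frame: the origin (TCP) lies midway between the tips of the shut fingers; the grasp point (between the pads) lies ctrl.grip_depth behind it (ctrl.grip_depth is the distance from the TCP to the grasp point, in mm); z points along the fingers, y is the line along which they close (so a half turn about z gives the same grasp; the last joint's range is limited). The gripper opens to 93 mm and grips with 3 to 60 N. Pads are 15 mm wide; open, the fingers measure 128 mm over their backs; the gripper's body (75 mm by 188 mm) begins 65 mm behind the grasp point.
Start: joints at [-0.077, 0.599, -0.003, 1.599, 0.002, 0.943, -0.08], TCP at [724.999, -0.008, 218.618] pointing down, gripper open.
Joint ranges: [-2.57, 2.57], [-0.35, 1.97], [-1.29, 1.29], [0.11, 2.56], [-1.05, 4.19], [0.11, 1.86], [-2.63, 2.63]. Speed limits (rad/s): [2.22, 2.22, 3.01, 3.01, 3.14, 3.14, 3.14].

## Interface

Orientations are given as a unit quaternion [x, y, z, w].
In Python, from rig import monitor, capture, ctrl, look_for, masks_of gives the robot as it stands.
- The arm moves only by the tool carry_out, never from a script. Its argument "commands" is text: rows parted by semicolons, each of 5 numbers parted by spaces: the opening, from 0 (shut) to 1 (fully open), then the shift along the tool's x, y, z in mm, then the turn about the tool's z in rad. In form: fingers tx ty tz twist; .... A call has 1 to 10 rows; each row is the pose to reach, as a shift and turn from the pose commanded when the call began, along the tool's axes at that moment; what a row does not reach only later rows make up. A row lasts 1/8 s, in which the tool goes at most 62.5 mm and 10.7 degrees, less where a joint would pass 70% of its speed; a pose out of reach is approached as far as the arm can. A call with a gripper value outside its range is refused whole. The fingers move at their own pace and stop on an object; "grip_force" is the grip in N (left out, the last holds). Time passes only in rows, so rows that repeat a pose let the fingers close. It gives the time, the measured TCP pose, the force, the opening and the grip force at its end, in the units of the state.
- monitor.sense(): the state, without advancing time (a new reading comes with each control period).
- capture(name): name is "scene" or "side" or "wrist"; returns a dict with "image" (420x560x3 uint8, red, green, blue), "mtx" (3x3 intrinsics, pixels), "distortion" ([k1, k2, p1, p2, k3] as OpenCV has them; the pictures are not rectified), "eye" and "rotation" of the camera in the world; the wrist camera has in their place "mount" (4x4, takes a point from camera to tool coordinates, whose origin is the TCP and whose axes are the flange's). Camera axes: x right, y down, z forward; pixel columns grow to the right and rows downward; lengths in mm; the calibration is good to about 2 mm. A picture is of the moment at which its call begins: read the wrist's pose just before it. There is no depth.
- ctrl.sign_off(): hands the job in; it is judged then, once.
Trained networks look in a picture, given as the dict that the camera call returned (one of the last four; its "shot" number tells which), for a name from the list of things; names that differ only in an ending like _2 or _b are one class to them, and where a whole thing is asked for, a point or a joint stands for the part that bears it (a point fixed in the world has none). Each returns a list of dicts, best first, with "p" (0 to 1); they miss things now and then, are a little off and sometimes report something else, mostly with a low value. They report only what shows in the picture. A call takes as long as a camera call.
- look_for(query, picture): "extent" ([left, top, right, bottom] in pixels, round what is visible of it).
- masks_of(query, picture): "region" (420x560 bool, what is visible of it) and "extent" ([left, top, right, bottom] in pixels, round what is visible of it).
The state is a dict: "clock": time; "joint_positions": joint angles; "joint_velocities": joint speeds; "joint_torque": joint torques, N m; "ee_pos": TCP position; "orientation": TCP orientation; "ft_force": force on the tool from outside, world axes, zero at the start; "moment": the same for the moment, N m; "width": opening from 0.0 (shut) to 1.0 (fully open); "grip_force": force on a finger pad.
Only numpy, scipy, OpenCV 4.12 (cv2) and the standard library are available. Lean on these libraries where they do the work, as an engineer would, in place of code of your own. Each camera call takes 0.05 s, during which the arm holds its last target. There are 200 camera calls.

## Working session

There is one attempt and no reset: what is moved stays moved. The work goes in short steps, Python scripts to look and compute and a tool call to move; the robot and the scene stay as the last step left them, time stands still between calls to the robot, and variables do not carry over. Pictures are saved under pics/ and viewed, at most 10 in all, crops included, and the job is handed in when it is done.

Besides the shell and the picture viewer there is one more tool, called after "Request:" by a JSON object that holds its "fn" and its "kwargs". carry_out: Moves the arm, as the interface text tells. Its arguments: {"type":"object","properties":{"commands":{"type":"string"},"grip_force":{"type":"number"}},"required":["commands"]}

```bash
mkdir -p pics; ls
python3 - <<'E'
from rig import monitor, capture, ctrl, look_for, masks_of
import cv2, numpy as np
s=monitor.sense(); print(s['clock'],s['ee_pos'],s['orientation'],ctrl.grip_depth)
ims=[]
for n in ['scene','side']:
    c=capture(n); im=c['image']; ims.append(im)
    print(n,c['eye'],c['rotation'],c['mtx'],c['distortion'])
    for q in ['fryer','handle_end','start_button_top','stop_button_top','handle_left','pepper_mill','ramekin','oil_bottle','mug','plate','tongs']:
        print(q,[(np.round(d['extent']).tolist(),round(d['p'],2)) for d in look_for(q,c)[:2]])
    cv2.imwrite(f'pics/{n}0.png',im[:,:,::-1])
E
```

```text
pics
0.0 [ 7.24520965e+02 -7.84802651e-03  2.17761017e+02] [ 7.07088040e-01  7.07125109e-01 -5.85115972e-04 -4.90806411e-04] 18.8
scene [1402.42953514  155.34102269 1062.09499817] [ 0.65597304  0.66219605 -0.26119397 -0.25094515] [[439.02451469   0.         281.22361922]
 [  0.         439.02451469 211.19693017]
 [  0.           0.           1.        ]] [0.03262456 0.         0.         0.         0.        ]
fryer [([83.0, 140.0, 260.0, 275.0], 0.73)]
handle_end [([196.0, 202.0, 264.0, 272.0], 0.63), ([178.0, 154.0, 191.0, 167.0], 0.44)]
start_button_top [([179.0, 152.0, 187.0, 166.0], 0.73), ([168.0, 185.0, 179.0, 202.0], 0.66)]
stop_button_top [([293.0, 268.0, 329.0, 317.0], 0.69), ([175.0, 154.0, 191.0, 166.0], 0.57)]
handle_left [([233.0, 220.0, 257.0, 228.0], 0.48)]
pepper_mill [([234.0, 262.0, 256.0, 299.0], 0.97), ([165.0, 187.0, 179.0, 200.0], 0.55)]
ramekin [([190.0, 272.0, 220.0, 304.0], 0.97)]
oil_bottle [([372.0, 217.0, 403.0, 277.0], 0.84)]
mug [([291.0, 266.0, 324.0, 319.0], 0.58)]
plate []
tongs [([375.0, 217.0, 402.0, 277.0], 0.74), ([314.0, 185.0, 340.0, 254.0], 0.
[... 207 characters left out ...]
          1.        ]] [-0.10830252  0.          0.          0.          0.        ]
fryer [([254.0, 116.0, 340.0, 228.0], 0.98), ([243.0, 200.0, 257.0, 218.0], 0.6)]
handle_end [([255.0, 174.0, 327.0, 232.0], 0.9)]
start_button_top [([258.0, 314.0, 348.0, 390.0], 0.55), ([283.0, 141.0, 287.0, 148.0], 0.37)]
stop_button_top []
handle_left []
pepper_mill [([235.0, 199.0, 248.0, 237.0], 0.91), ([191.0, 236.0, 228.0, 279.0], 0.35)]
ramekin [([244.0, 199.0, 256.0, 218.0], 0.66)]
oil_bottle [([216.0, 270.0, 243.0, 335.0], 0.81), ([256.0, 119.0, 340.0, 229.0], 0.75)]
mug [([191.0, 234.0, 228.0, 277.0], 0.76)]
plate [([259.0, 313.0, 351.0, 389.0], 0.97)]
tongs [([261.0, 284.0, 354.0, 314.0], 0.82)]
```

View pics/scene0.png

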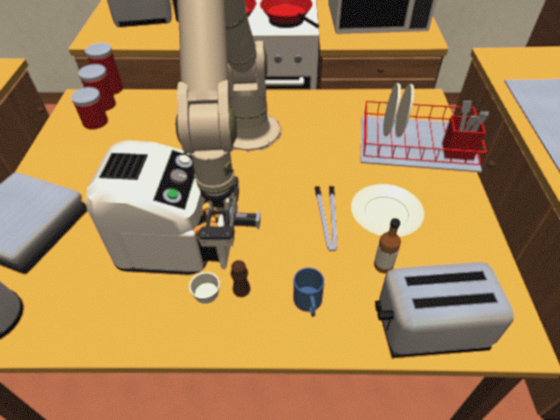

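View pics/side0.png

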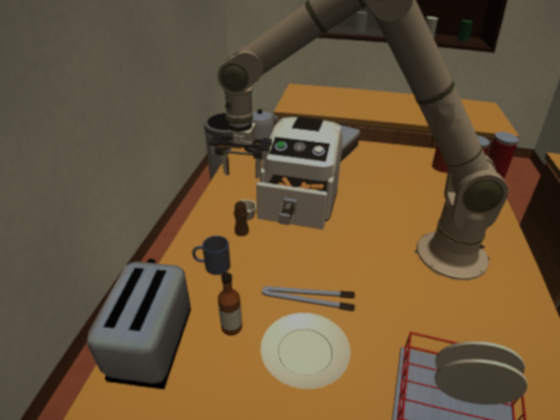

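The scene view shows the fryer at left (about 150,205), its front facing image right (+y). The green button is at (173,194), the white one at (184,160) and the handle end near (256,220). The side view shows green at (281,145), white at (319,151), the handle end near (288,210) and the mill at (241,218). I'll zoom in on both.

Run:
```python
import cv2, numpy as np
a=cv2.imread('pics/scene0.png')[140:310,80:280]; b=cv2.imread('pics/side0.png')[110:245,225:345]
a=cv2.resize(a,None,fx=3.5,fy=3.5,interpolation=cv2.INTER_CUBIC)
b=cv2.resize(b,None,fx=4.4,fy=4.4,interpolation=cv2.INTER_CUBIC)
cv2.imwrite('pics/a.png',a);cv2.imwrite('pics/b.png',b);print(a.shape,b.shape)
```

```text
(595, 700, 3) (594, 528, 3)
```

View pics/a.png

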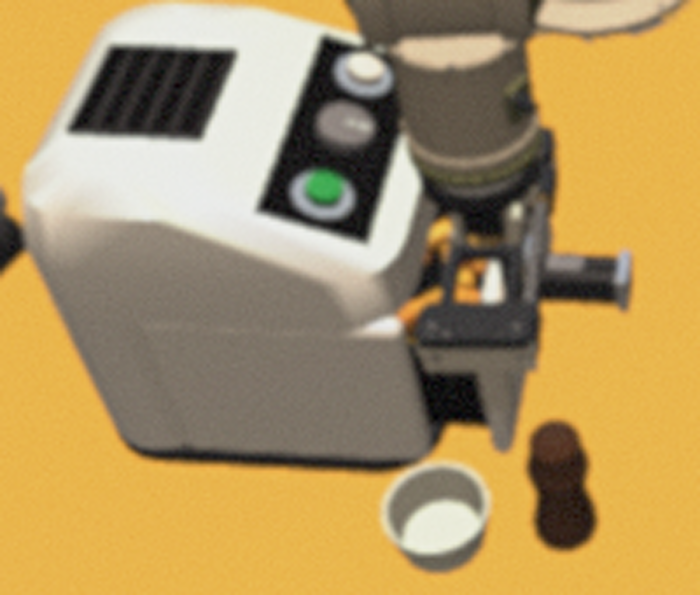

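View pics/b.png

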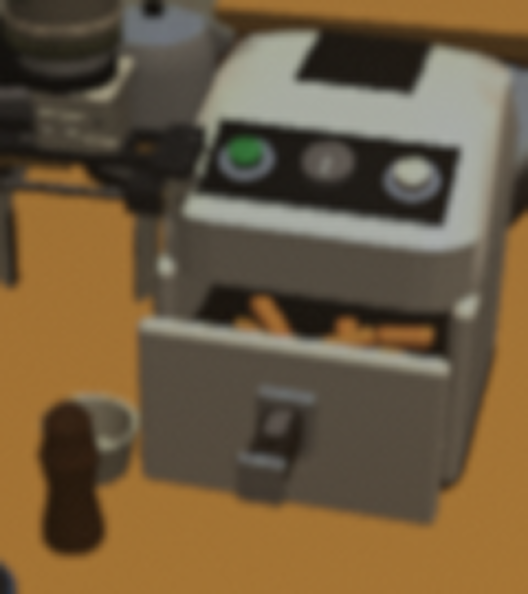

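```bash
cat > h.py <<'E'
import cv2, numpy as np
from scipy.spatial.transform import Rotation as R
from scipy.optimize import least_squares
CAM={'scene':([1402.42953514,155.34102269,1062.09499817],[0.65597304,0.66219605,-0.26119397,-0.25094515],439.02451469,281.22361922,211.19693017,.03262456),
'side':([395.30398636,1086.62387064,893.45650129],[-0.08865926,0.8856343,-0.45406305,0.04022648],399.31938449,278.64590662,210.13054663,-.10830252)}
def proj(n,p):
    e,q,f,cx,cy,k=CAM[n]; Rm=R.from_quat(q).as_matrix().T
    K=np.array([[f,0,cx],[0,f,cy],[0,0,1]])
    return cv2.projectPoints(np.atleast_2d(p).astype(float),cv2.Rodrigues(Rm)[0],-Rm@np.array(e),K,np.array([k,0,0,0,0]))[0][:,0]
def tri(obs,z=None,p0=(700,-300,150)):
    f=lambda p:np.concatenate([(proj(n,p)-o).ravel() for n,o in obs.items()]+([] if z is None else [[(p[2]-z)]]))
    r=least_squares(f,p0); return r.x,np.abs(r.fun).max()
E
python3 - <<'E'
from h import *
S=lambda u,v:(80+u/3.5,140+v/3.5); D=lambda u,v:(225+u/4.4,110+v/4.4)
g={'scene':S(324,184),'side':D(246,151)}; w={'scene':S(366,66),'side':D(413,168)}; h={'scene':S(626,280),'side':D(263,481)}
for n,o in dict(g=g,w=w,h=h,mill={'scene':S(555,440),'side':D(68,412)},ram={'scene':S(436,515),'side':D(100,435)}).items(): print(n,tri(o))
def fr(p,L): x,y,t=p; c,s=np.cos(t),np.sin(t); return [x+c*L[0]-s*L[1],y+s*L[0]+c*L[1],L[2]]
def res(q):
    p=q[:3]; r=[]
    for o,L in ((g,(q[4],66,q[5])),(w,(q[4],-66,q[5])),(h,(-245-1000*q[3],0,115))):
        for n in o: r.append((proj(n,fr(p,L))[0]-o[n]))
    return np.concatenate(r+[[(q[5]-280)/3]])
r=least_squares(res,[700,-400,-1.57,.1,-75,280],x_scale=[10,10,.1,.01,10,10]); q=r.x
print(q,r.fun.round(1)); print('dirx',np.cos(q[2]),np.sin(q[2]),'handle',fr(q[:3],(-245-1000*q[3],0,115)),'home',fr(q[:3],(-245,0,115)),'green',fr(q[:3],(q[4],66,q[5])),fr(q[:3],(q[4],-66,q[5])))
E
```

```text
g (array([ 622.3089632 , -137.25850243,  277.28495635]), np.float64(0.2554992882630245))
w (array([ 491.96521706, -128.55266   ,  278.53257656]), np.float64(0.40675495147675633))
h (array([568.74221031,  69.73032458, 113.80924743]), np.float64(0.11941287722942207))
mill (array([731.59731268,  23.90300521, 119.15747413]), np.float64(0.6090232625661542))
ram (array([736.96187781, -77.74978483,  24.82140466]), np.float64(0.6901547162804889))
[ 2.44395347e+01 -9.21268925e+03 -1.62941999e+00  9.05375910e+00
 -9.09567888e+03  2.78627007e+02] [ 0.2  0.1 -0.1 -0.5 -0.2 -0.5 -0.2  0.4  0.  -0.3 -0.3 -0.1 -0.5]
dirx -0.05859009414058651 -0.9982821248868464 handle [np.float64(569.2547057345972), np.float64(70.09573954438929), 115] home [np.float64(38.79410773747848), np.float64(-8968.110133050064), 115] green [np.float64(623.242836604561), np.float64(-136.5025630188141), np.float64(278.6270072615771)] [np.float64(491.4695961194973), np.float64(-128.76867059225668), np.float64(278.6270072615771)]
```

Request:
{"fn": "carry_out", "kwargs": {"commands": "0 30 -40 0 0; 0 60 -80 0 0.06; 0 85 -120 0 0.06; 0 110 -155 0 0.06; 0 112 -155 40 0.06; 0 112 -155 80 0.06; 0 112 -155 112 0.06; 0 112 -155 112 0.06; 0 112 -155 112 0.06", "grip_force": 10}}

```text
clock: 2.33
ee_pos: [570.6, 112.1, 107.6]
orientation: [0.728, 0.686, 0.0, 0.0]
ft_force: [0.6, 1.4, -0.2]
width: 0.085
grip_force: 0.0
```

Run:
```python
from rig import monitor, capture
from h import *
s=monitor.sense();p=s['ee_pos'];print(s['clock'],p,s['width'],s['orientation'])
Rt=R.from_quat(s['orientation']).as_matrix()
a=capture('scene')['image'][140:310,80:330];b=capture('side')['image'][110:245,225:345];w=capture('wrist');print(w['mount'])
a=cv2.resize(a,(400,272));b=cv2.resize(b,(400,450));
o=np.zeros((560,800,3),np.uint8);o[:272,:400]=a;o[:450,400:]=b;o[272:,:380]=cv2.resize(w['image'],(380,288))
cv2.imwrite('pics/m1.png',o[:,:,::-1])
```

```text
2.325 [570.6326981  112.06948334 107.59923658] 0.08473563491574836 [7.28047739e-01 6.85526248e-01 4.27829546e-04 2.63282111e-04]
[[-5.08643506e-04 -9.54592025e-01 -2.97915773e-01  8.40061471e+01]
 [ 9.99999575e-01 -2.56463266e-04 -8.85570774e-04 -1.00530805e-01]
 [ 7.68954346e-04 -2.97916097e-01  9.54591749e-01 -1.66518966e+02]
 [ 0.00000000e+00  0.00000000e+00  0.00000000e+00  1.00000000e+00]]
```

View pics/m1.png

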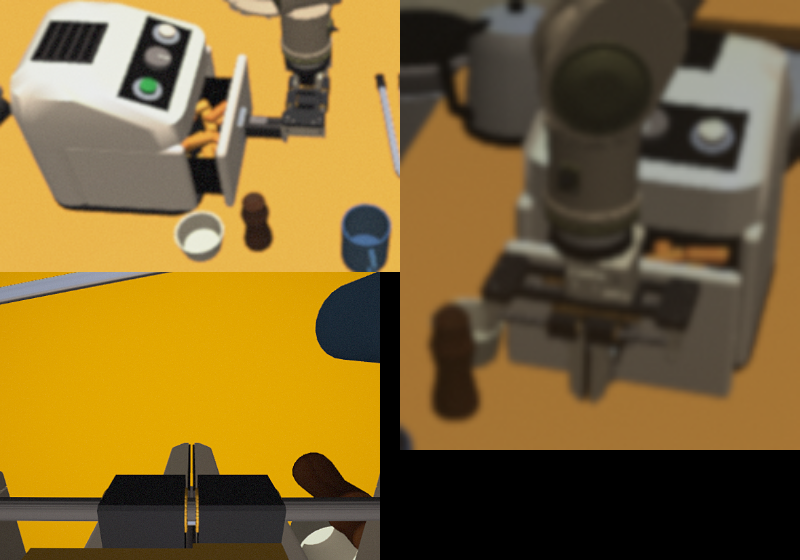

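The combined view shows the closed fingers just in front of the handle end, lined up with it (side tile about 590,385; scene tile about 290,130). The mill and ramekin are clear. Now I'll push slowly.

Request:
{"fn": "carry_out", "kwargs": {"commands": "0 -15 0 0 0; 0 -26 0 0 0; 0 -33 0 0 0; 0 -38 0 0 0; 0 -43 0 0 0; 0 -48 0 0 0; 0 -53 0 0 0; 0 -58 0 0 0; 0 -58 0 0 0"}}

```text
clock: 3.6
ee_pos: [566.3, 53.1, 106.5]
orientation: [0.728, 0.685, -0.0, 0.0]
ft_force: [0.5, 0.9, 0.8]
width: 0.006
grip_force: 0.0
```

Request:
{"fn": "carry_out", "kwargs": {"commands": "0 -6 0 0 0; 0 -12 0 0 0"}}

```text
clock: 3.85
ee_pos: [565.5, 42.0, 106.5]
orientation: [0.728, 0.686, -0.0, -0.0]
ft_force: [-0.2, 2.5, -0.6]
width: 0.005
grip_force: 1.4
```

Run:
```python
from rig import monitor, capture
from h import *
s=monitor.sense();print(s['clock'],s['ee_pos'],s['ft_force'])
a=capture('scene')['image'][140:310,80:280];b=capture('side')['image'][110:245,225:345]
o=np.zeros((560,800,3),np.uint8);o[:340,:400]=cv2.resize(a,(400,340));o[:450,400:]=cv2.resize(b,(400,450))
cv2.imwrite('pics/m2.png',o[:,:,::-1])
```

```text
3.85 [565.51590856  41.99423318 106.46874032] [-0.21328059  2.50250455 -0.61294011]
```

View pics/m2.png

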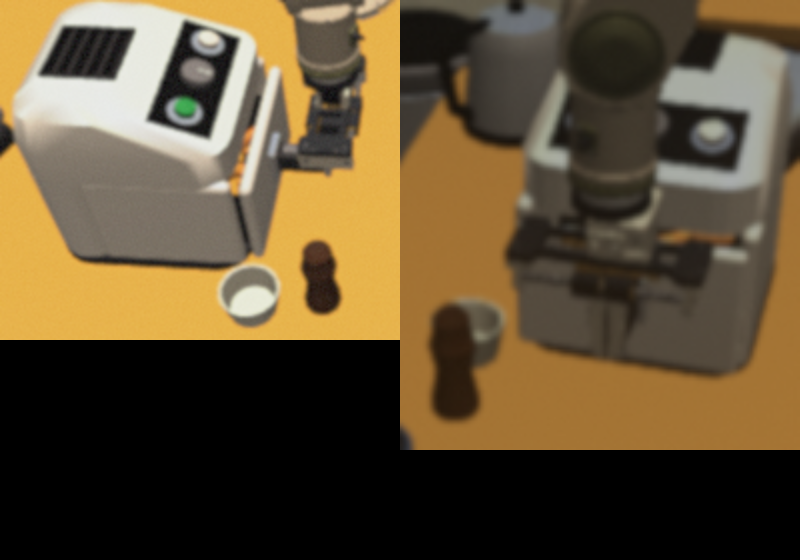

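The basket is moving in (panel at 265,150 in the scene tile) with a gap still to close, and the fryer hasn't shifted. I'll continue in small steps.

Request:
{"fn": "carry_out", "kwargs": {"commands": "0 -4 0 0 0; 0 -8 0 0 0"}}

```text
clock: 4.2
ee_pos: [565.3, 37.2, 106.6]
orientation: [0.727, 0.686, 0.001, -0.001]
ft_force: [-1.2, 20.0, -0.9]
width: 0.007
grip_force: 10.1
```

Request:
{"fn": "carry_out", "kwargs": {"commands": "0 -3 0 0 0; 0 -6 0 0 0"}}

```text
clock: 4.45
ee_pos: [565.4, 36.5, 106.7]
orientation: [0.726, 0.688, 0.003, -0.003]
ft_force: [0.3, 29.2, -3.5]
width: 0.009
grip_force: 14.6
```

Request:
{"fn": "carry_out", "kwargs": {"commands": "0 6 0 0 0; 0 6 0 0 0; 0 30 0 0 0; 0 75 0 0 0; 0 75 0 -60 0; 0 75 0 -120 0; 0 75 0 -180 0; 0 75 0 -230 0; 0 75 0 -230 0"}}

```text
clock: 5.58
ee_pos: [571.2, 102.0, 340.8]
orientation: [0.729, 0.685, 0.003, 0.002]
ft_force: [0.1, -0.2, -0.6]
width: 0.007
grip_force: 0.0
```

Run:
```python
from rig import monitor, capture
from h import *
s=monitor.sense();print(s['clock'],s['ee_pos'],s['ft_force'])
a=capture('scene')['image'][140:310,80:280];b=capture('side')['image'][110:245,225:345]
a=cv2.resize(a,(400,340),interpolation=2);b=cv2.resize(b,(400,450),interpolation=2)
o=np.zeros((560,800,3),np.uint8);o[:340,:400]=a;o[:450,400:]=b
cv2.imwrite('pics/m3.png',o[:,:,::-1])
```

```text
5.575 [571.19287396 102.02615932 340.76644229] [ 0.13299978 -0.24179982 -0.58263134]
```

View pics/m3.png

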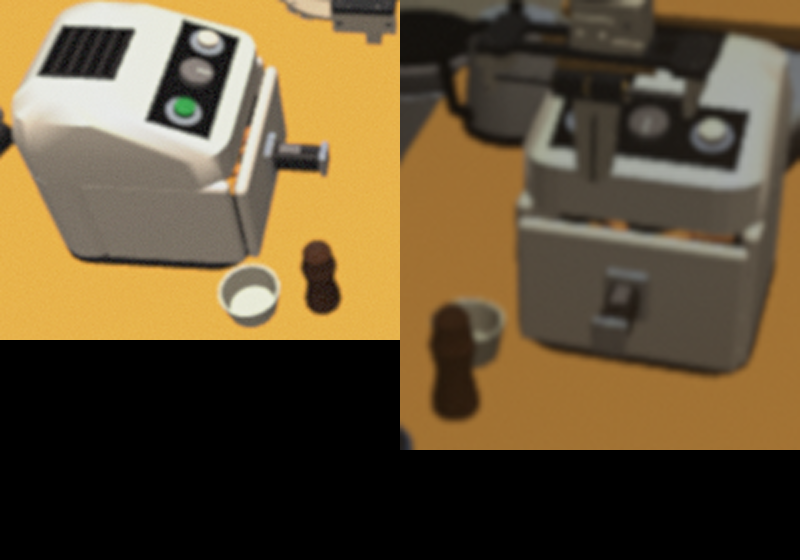

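Run:
```python
from h import *
h,e=tri({'scene':(80+326/2,140+158/2),'side':(225+209*.3,110+333*.3)});print(h,e)
g=np.array([623,-137]);w=np.array([491.7,-128.7]);u=np.array([-.0586,-.998])
print('button-handle along x',((g+w)/2-h[:2])@u, 'travel', (h[:2]-[569,70])@u)
# predict handle face & panel/body features with buttons at bx, d=0
for bx in (-75,-85,-95):
    o=(g+w)/2-bx*u
    v=np.array([.998,-.0586])
    P=lambda x,y,z:[*(o+x*u+y*v),z]
    for L in ((-245,0,115),(-159,122,182),(-159,-122,182),(-140,130,243)):
        for n in CAM:
            q=proj(n,P(*L))[0]; q=((q-[80,140])*2) if n=='scene' else (q-[225,110])/.3+[400,0]
            print(bx,L,n,q.round(0),end=' ')
    print()
```

```text
[568.13378597  23.91497913 118.2470394 ] 0.3498629677909548
button-handle along x 157.08337903285852 travel 46.04361096714147
-75 (-245, 0, 115) scene [335. 158.] -75 (-245, 0, 115) side [606. 344.] -75 (-159, 122, 182) scene [254. 192.] -75 (-159, 122, 182) side [512. 226.] -75 (-159, -122, 182) scene [284.  64.] -75 (-159, -122, 182) side [747. 260.] -75 (-140, 130, 243) scene [230. 165.] -75 (-140, 130, 243) side [509. 164.] 
-85 (-245, 0, 115) scene [328. 158.] -85 (-245, 0, 115) side [609. 339.] -85 (-159, 122, 182) scene [246. 191.] -85 (-159, 122, 182) side [515. 221.] -85 (-159, -122, 182) scene [278.  64.] -85 (-159, -122, 182) side [749. 255.] -85 (-140, 130, 243) scene [222. 164.] -85 (-140, 130, 243) side [512. 160.] 
-95 (-245, 0, 115) scene [321. 158.] -95 (-245, 0, 115) side [611. 333.] -95 (-159, 122, 182) scene [238. 191.] -95 (-159, 122, 182) side [518. 216.] -95 (-159, -122, 182) scene [271.  64.] -95 (-159, -122, 182) side [750. 250.] -95 (-140, 130, 243) scene [215. 164.] -95 (-140, 130, 243) side [515. 155.]
```

The basket is at its stop: the handle end moved about 46 mm and now sits where the home model predicts, and the stop pushed back with 29 N. Next I'll move above the green button.

Request:
{"fn": "carry_out", "kwargs": {"commands": "0 -40 15 0 0; 0 -85 30 0 0; 0 -130 45 0 0; 0 -175 60 0 0; 0 -215 66 0 0; 0 -231 66 0 0; 0 -231 66 20 0; 0 -231 66 40 0; 0 -231 66 40 0"}}

```text
clock: 6.8
ee_pos: [620.1, -130.4, 294.3]
orientation: [0.728, 0.686, -0.001, -0.002]
ft_force: [0.1, -0.3, 0.5]
width: 0.01
grip_force: 0.0
```

Run:
```python
from rig import monitor, capture
from h import *
s=monitor.sense();print(s['clock'],s['ee_pos'],s['ft_force'],s['width'])
a=capture('scene')['image'][130:230,80:280];b=capture('side')['image'][90:225,225:345]
a=cv2.resize(a,(400,200),interpolation=2);b=cv2.resize(b,(400,450),interpolation=2)
o=np.zeros((560,800,3),np.uint8);o[:200,:400]=a;o[:450,400:]=b;o[220:520,:400]=cv2.resize(capture('wrist')['image'],(400,300))
cv2.imwrite('pics/m4.png',o[:,:,::-1])
```

```text
6.8 [ 620.12047682 -130.43173171  294.33330302] [ 0.06393723 -0.32159088  0.50272374] 0.009887369906014428
```

View pics/m4.png

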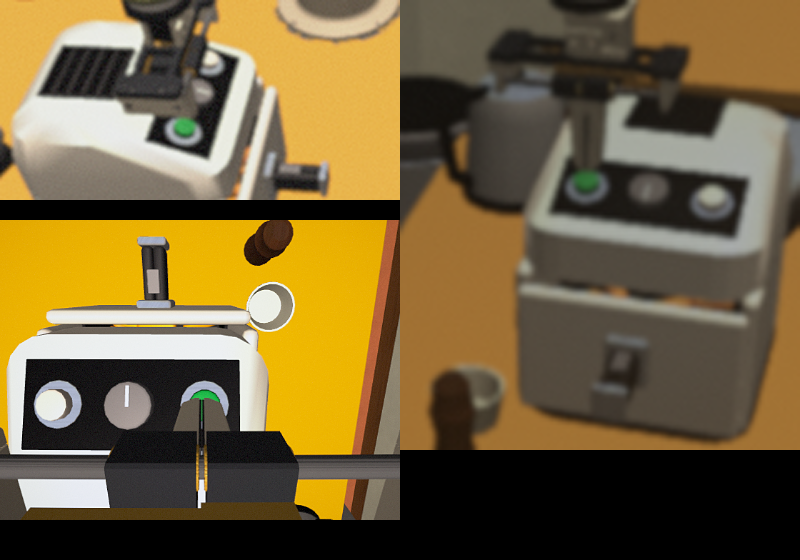

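The wrist tile shows the fingertips over the green button (203,400), centred sideways, with the dial (127,405) and white button (57,404) well clear. Now I'll press in small steps.

Request:
{"fn": "carry_out", "kwargs": {"commands": "0 2 2 6 0; 0 2 2 11 0; 0 2 2 14 0; 0 2 2 16 0; 0 2 2 16 0"}}

```text
clock: 7.58
ee_pos: [623.6, -129.7, 280.6]
orientation: [0.728, 0.686, -0.0, -0.0]
ft_force: [0.8, 0.1, -0.4]
width: 0.003
grip_force: 0.2
```

Request:
{"fn": "carry_out", "kwargs": {"commands": "0 0 0 2 0; 0 0 0 4 0; 0 0 0 4 0"}}

```text
clock: 7.95
ee_pos: [623.9, -129.9, 276.9]
orientation: [0.728, 0.686, 0.0, 0.0]
ft_force: [0.4, -1.7, 4.2]
width: 0.0
grip_force: 1.6
```

Request:
{"fn": "carry_out", "kwargs": {"commands": "0 0 0 2 0; 0 0 0 3 0; 0 0 0 3 0"}}

```text
clock: 8.32
ee_pos: [623.9, -129.9, 273.9]
orientation: [0.728, 0.686, 0.0, 0.0]
ft_force: [-0.3, -0.9, 6.3]
width: 0.003
grip_force: 2.4
```

Request:
{"fn": "carry_out", "kwargs": {"commands": "0 0 0 1 0; 0 0 0 2 0; 0 0 0 2 0"}}

```text
clock: 8.7
ee_pos: [624.1, -130.0, 273.4]
orientation: [0.728, 0.685, 0.001, 0.001]
ft_force: [-4.0, -0.5, 14.7]
width: 0.007
grip_force: 7.0
```

The force rose to 14.7 N against a hard bottom, so the button is fully down. Now I'll lift and move clear.

Request:
{"fn": "carry_out", "kwargs": {"commands": "0 0 0 -10 0; 0 0 0 -40 0; 0 0 0 -80 0; 0 40 0 -120 0; 0 90 0 -120 0; 0 140 0 -120 0; 0 190 0 -120 0; 0 230 0 -120 0; 0 230 0 -120 0"}}

```text
clock: 9.82
ee_pos: [636.7, 104.5, 390.6]
orientation: [0.726, 0.688, -0.0, -0.001]
ft_force: [0.3, -1.3, 0.9]
width: 0.002
grip_force: 0.0
```

Run:
```python
from rig import monitor, capture
from h import *
s=monitor.sense();print(s['clock'],s['ee_pos'],s['ft_force'])
a=capture('scene')['image'][140:310,80:280];b=capture('side')['image'][110:245,225:345]
a=cv2.resize(a,(400,340),interpolation=2);b=cv2.resize(b,(400,450),interpolation=2)
o=np.zeros((560,800,3),np.uint8);o[:340,:400]=a;o[:450,400:]=b
cv2.imwrite('pics/m5.png',o[:,:,::-1])
```

```text
9.825 [636.65193854 104.47967637 390.63336244] [ 0.34077299 -1.29185404  0.94590175]
```

View pics/m5.png

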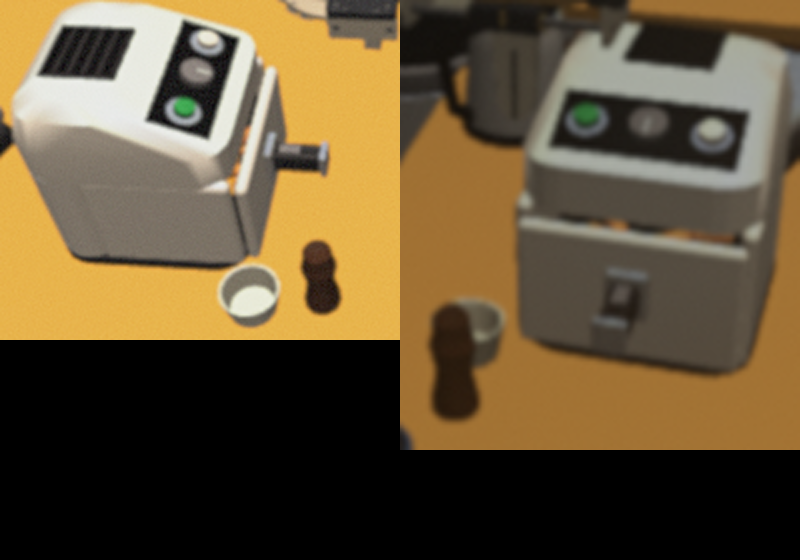

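The final view shows the basket home, both buttons up (scene tile: green 183,107, white 208,40), the mill and ramekin unmoved, and the arm clear.

```bash
python3 -c "
from rig import ctrl; print(ctrl.sign_off())"
```

```text
the job is handed in; nothing more can be done
None
```

I pushed the basket home to its stop, pressed the start button fully down and let it spring back, moved the arm clear, and handed the job in at about 10 s on the robot clock; no verdict came back.

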